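# Uncover a watch movement and light it with the torch

## Robot

A 7-joint arm with a two-finger parallel gripper is mounted at the origin on a cart in front of the work surface, level with it; the furniture and walls round the work are solid. World frame = base frame: x ahead of the robot, y to its left, z up, the work surface at z = 0. Lengths are in m, angles in rad, forces in N, time in s.
With the tool pointing down it reaches from about 0.4 to 0.85 m from the base axis. Payload 10.4 kg.
Tool frame: the origin (TCP) lies between the finger pads; the fingertips stand ahead of it and the grasp point (between the pads) lies 5 mm behind it (manip.tip_extent is the z of the fingertips in the tool frame, in m); z points along the fingers, y is the line along which they close (so a half turn about z gives the same grasp; the last joint's range is limited). The gripper opens to 85 mm and grips with 20 to 120 N. Pads are 22 mm wide; open, the fingers measure 114 mm over their backs; the gripper's body (76 mm by 85 mm) begins 54 mm behind the grasp point. The pads swing forward as they close: fully open they stand 13 mm farther back than shut.
Start: joints at [1.105, 0.332, -0.065, 1.46, 0.022, 1.35, -0.088], TCP at [0.268, -0.565, 0.245] pointing down, gripper open.
Joint ranges: [-2.6, 2.6], [-0.5, 2.12], [-1.47, 1.34], [0.16, 2.42], [-1.27, 4.41], [0.06, 2.06], [-2.6, 2.6]. Speed limits (rad/s): [2.22, 2.22, 2.79, 2.79, 3.14, 3.14, 3.14].

## Interface

Orientations are given as a unit quaternion [x, y, z, w].
In Python, from workcell import status, viewer, manip gives the robot as it stands.
- The arm moves only by the tool play_rows, never from a script. Its argument "plan" is one flat list of numbers, 7 for each row, row after row: the turn, a rotation vector about the tool's x, y, z in degrees, then the shift along the tool's x, y, z in m, then the opening, from 0 (shut) to 1 (fully open). In form: [ax, ay, az, dx, dy, dz, grip, ax, ay, az, dx, dy, dz, grip, ...]. A call has 1 to 20 rows; each row is the pose to reach, as a shift and turn from the pose commanded when the call began, along the tool's axes at that moment; what a row does not reach only later rows make up. A row lasts 1/8 s, in which the tool goes at most 62.5 mm and 10.7 degrees, less where a joint would pass 70% of its speed; a pose out of reach is approached as far as the arm can. A call with a gripper value outside its range is refused whole. The fingers move at their own pace and stop on an object; "squeeze" is the grip in N (left out, the last holds). Time passes only in rows, so rows that repeat a pose let the fingers close. It gives the time, the measured TCP pose, the force, the opening and the grip force at its end, in the units of the state.
- status.get_obs(): the state, without advancing time (a new reading comes with each control period).
- viewer.camera(name): name is "scene" or "top" or "wrist"; returns the picture (420x560x3 uint8, red, green, blue); there is no depth.
- viewer.camera_model(name): a dict with "fx", "fy", "cx", "cy" (pixels), "D" ([k1, k2, p1, p2, k3] as OpenCV has them; the pictures are not rectified), "R" (3x3) and "t" (3): a world point X has camera coordinates R X + t. Camera axes: x right, y down, z forward; pixel columns grow to the right and rows downward; lengths in m; the calibration is good to about 2 mm. A picture is of the moment at which its call begins: read the wrist's pose just before it. camera_model takes no time and is no camera call; for the wrist camera it gives the pose at the moment of the call.
- manip.hand_in(): hands the job in; it is judged then, once.
The state is a dict: "clock": time; "joint_pos": joint angles; "joint_velocities": joint speeds; "tau": joint torques, N m; "position": TCP position; "ee_rot": TCP orientation; "ft_force": force on the tool from outside, world axes, zero at the start; "torque": the same for the moment, N m; "grip_width": opening from 0.0 (shut) to 1.0 (fully open); "grasp_force": force on a finger pad.
Only numpy, scipy, OpenCV 4.12 (cv2) and the standard library are available. Lean on these libraries where they do the work, as an engineer would, in place of code of your own. Each camera call takes 0.05 s, during which the arm holds its last target. There are 200 camera calls.

## Task

The watch movement in the little vise is to be looked over in slanting light: lift the glass bell off it and set the bell down gently and squarely inside the rim of the round blue parts tray it belongs to, then draw the torch out of its charging dock. Finish while holding the torch raised, clear of everything, its lens about 10 cm from the movement and its beam coming down on the movement at about 45 degrees to the table, from any side; the program ends with the gripper still holding it so. Leave the vise where it stands, never drop or tip the bell, and disturb nothing else on the bench.

Things in the scene. Friction and masses are not known exactly. Their poses are not given: they have to be found in the camera images.
- bell: Clear glass dust bell, 76 mm across, 84 mm high, hollow and open below (inside 71 mm wide, walls 2 mm), 0.12 kg. It starts over the movement vise with 1 to 2 mm to spare round it. Origin at the centre of its lower rim, z up.
- bell_knob (a point): Middle of the bell's round glass knob, 75 mm above the bell's lower rim: the knob is 18 mm in diameter and reaches from 67 to 83 mm, the dome's top is at 62 mm. Lift the bell here, from above.
- tray: Round blue plastic parts tray with pockets, 85 mm across, 12 mm high, loose on the table. Origin at the centre of its underside, z up. The bell's rim stands on its floor, 4 mm above the origin, inside the upright rim (81 mm inside, so 2.5 mm to spare all round).
- vise: Small black and steel movement vise, 26 x 66 x 28 mm, 0.17 kg, loose on a thin grey sheet; a round movement 25 mm across lies on its jaws. Origin at the centre of its underside, z up, y along the vise. At the start the bell stands over it on the same sheet. (The desk lamp's head hangs 0.58 m above the table farther left, from y = 0.07 on: keep the wrist clear of it.)
- movement_top (a point): Centre of the movement's upper face, 27 mm above the sheet: the point to light.
- dock: Black charging dock fixed to the table: round foot 68 mm across and 12 mm high, on it an upright cup 37 mm across whose mouth is 48 mm above the table. Its bore is 23.6 mm wide and 36 mm deep, with its floor 12 mm above the table. Origin at the centre of its underside, z up.
- torch: Black torch, a straight cylinder 20 mm in diameter and 113 mm long, 0.11 kg. Origin at the centre of its tail end, z along the torch from the tail to the lens. It starts upright and head down in the dock: tail end 125 mm above the table, 77 mm of it standing above the cup's mouth. Draw it straight up by at least 40 mm.
- torch_lens (a point): Centre of the torch's lens, at the end away from the tail: 113 mm from the torch's origin along its z. The beam leaves here along the torch's z.
- loupe: Black eye loupe, 37 mm across, 30 mm high, loose: leave alone. Origin at the centre of its underside.
- oil_bottle: Brown oil bottle, 22 mm across, 52 mm high, loose: leave alone. Origin at the centre of its underside.
- case_holder: Grey steel case holder, 39 x 45 x 23 mm, loose: leave alone. Origin at the centre of its underside.

How it is judged:
On the way, in this order (a step that is already met when the one before it is completed fails the run):
1. the bell stands inside the rim of the parts tray, upright and let go (horizontal distance between bell and tray below 0.006 m and z of bell in the frame of tray between 0.001 and 0.008 m and angle between bell's own z axis and vertical below 0.09 rad and contact force between the fingers and bell below 0.05 N), for 0.2 s.
2. the torch is in the gripper, its lens drawn clear above the dock's mouth (contact force between the fingers and torch above 1 N and z of torch_lens in the frame of dock above 0.055 m), for 0.1 s.
At the end, for the whole second after the job is handed in: Torch held by the gripper, clear of dock, vise, bell and tray: lens 50 to 160 mm from the movement, beam within 18 mm of the movement's centre both ways, 30 to 60 degrees from vertical. Bell let go, upright on the tray's floor within 6 mm of its centre. Movement upright, within 15 mm of its start (all of step 1 and x of movement_top in the frame of torch between -0.018 and 0.018 m and y of movement_top in the frame of torch between -0.018 and 0.018 m and z of movement_top in the frame of torch between 0.163 and 0.273 m and angle between torch's own z axis and vertical between 2.094 and 2.618 rad and contact force between the fingers and torch above 1 N and height (world z) of torch_lens above 0.045 m and linear speed of torch below 0.03 m/s and contact force between torch and dock below 0.1 N and contact force between torch and vise below 0.1 N and contact force between torch and bell below 0.1 N and contact force between torch and tray below 0.1 N and distance of movement_top from where it was at the start of the episode below 0.015 m and angle between vise's own z axis and vertical below 0.09 rad); the arm keeps its last pose, push and grip.
It fails at once if the glass bell is tipped over (angle between bell's own z axis and vertical above 0.5 rad).
It fails at once if the glass bell is banged down or knocked (contact force between bell and tray above 60 N or contact force between bell and torch above 5 N).
It fails at once if the glass bell is dropped (contact force between the fingers and bell below 0.05 N and linear speed of bell above 0.5 m/s).
It fails at once if the torch touches the vise or the movement (contact force between torch and vise above 0.5 N).
It fails at once if a bystander is pushed about (distance of any of loupe, oil_bottle, case_holder from where it was at the start of the episode above 0.02 m).
It also fails if it takes over 54 s, if anything falls off the work surface, if the arm or the gripper's body presses on something with over 40 N, if the wrist force passes 120 N, or if a joint passes its speed limit or range.

## Working session

There is one attempt and no reset: what is moved stays moved. The work goes in short steps, Python scripts to look and compute and a tool call to move; the robot and the scene stay as the last step left them, time stands still between calls to the robot, and variables do not carry over. Pictures are saved under pics/ and viewed, at most 10 in all, crops included, and the job is handed in when it is done.

Besides the shell and the picture viewer there is one more tool, called as name(argument=value, ...), one argument or row to a line, values as JSON. play_rows: Moves the arm, as the interface text tells. Its arguments: {"type":"object","properties":{"plan":{"type":"array","items":{"type":"number"}},"squeeze":{"type":"number"}},"required":["plan"]}

```bash
mkdir -p pics; ls; python3 - <<'E'
from workcell import status, viewer, manip
import cv2,numpy as np
print(status.get_obs()); print(manip.tip_extent)
for n in("scene","top"):
    m=viewer.camera_model(n); print(n,{k:np.round(v,3).tolist() for k,v in m.items()})
    cv2.imwrite(f"pics/{n}0.png",viewer.camera(n)[:,:,::-1])
E
```

```text
pics
{'clock': 0.0, 'joint_pos': array([ 1.10540377,  0.33287729, -0.06467929,  1.4609478 ,  0.02161122,
        1.34992644, -0.08851911]), 'joint_velocities': array([-0.00188292,  0.00065035,  0.0004182 , -0.00014021, -0.00132524,
       -0.00121392,  0.00064003]), 'tau': array([-7.14030757e-04, -6.25453448e+01,  4.84366645e-02, -3.91617572e+01,
        1.62531371e-02,  9.78143391e-03,  3.36396920e-05]), 'position': array([ 0.2676137 , -0.56440185,  0.2445094 ]), 'ee_rot': array([ 9.75593185e-01,  2.19584611e-01, -2.02787819e-04, -7.02914504e-04]), 'ft_force': array([ 0.62031006,  0.41026837, -0.37063372]), 'torque': array([ 0.02066861, -0.01599279, -0.01339328]), 'grasp_force': 0.0, 'grip_width': 0.9963270092882238}
0.014
scene {'fx': 425.507, 'fy': 425.507, 'cx': 274.709, 'cy': 205.593, 'D': [-0.02, 0.0, 0.0, 0.0, 0.0], 'R': [[-0.725, -0.688, 0.003], [-0.442, 0.462, -0.769], [0.528, -0.559, -0.639]], 't': [0.351, 0.387, 0.694]}
top {'fx': 406.197, 'fy': 406.197, 'cx': 283.369, 'cy': 210.477, 'D': [-0.0, 0.0, 0.0, 0.0, 0.0], 'R': [[-0.02, -1.0, -0.01], [-0.994, 0.021, -0.103], [0.103, 0.008, -0.995]], 't': [-0.094, 0.592, 1.181]}
```

View pics/top0.png

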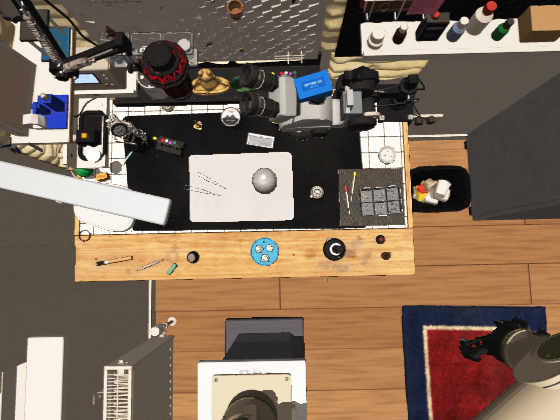

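View pics/scene0.png

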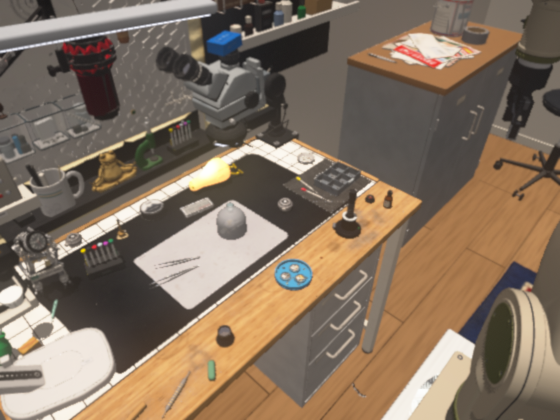

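The top view shows the bell at about (264,180), the tray at (265,251) and the dock with the torch at (334,249). In the scene view they are at (231,222), (293,274) and (348,215). Next I'll measure them.

```bash
cat > h.py <<'E'
import cv2,numpy as np
from workcell import status, viewer, manip
from scipy.spatial.transform import Rotation as Ro
def K(m): return np.array([[m['fx'],0,m['cx']],[0,m['fy'],m['cy']],[0,0,1.]])
def ray(m,px):
    u=cv2.undistortPoints(np.array([[px]],float),K(m),np.array(m['D'],float))[0,0]
    R=np.array(m['R']);return -R.T@np.array(m['t']), R.T@np.array([u[0],u[1],1.])
def onz(m,px,z):
    c,d=ray(m,px); return c+d*(z-c[2])/d[2]
def proj(m,X):
    return cv2.projectPoints(np.array([X],float).reshape(-1,1,3),cv2.Rodrigues(np.array(m['R'],float))[0],np.array(m['t'],float),K(m),np.array(m['D'],float))[0].reshape(-1,2)
def tri(ms,pxs):
    A=np.zeros((3,3));b=np.zeros(3)
    for m,p in zip(ms,pxs):
        c,d=ray(m,p);d/=np.linalg.norm(d);P=np.eye(3)-np.outer(d,d);A+=P;b+=P@c
    return np.linalg.solve(A,b)
def blobs(mask,box,amin=20):
    x0,y0,x1,y1=box;mm=np.zeros(mask.shape,np.uint8);mm[y0:y1,x0:x1]=mask[y0:y1,x0:x1]
    n,l,s,c=cv2.connectedComponentsWithStats(mm)
    return sorted([(int(s[i,4]),c[i].round(1).tolist(),s[i,:4].tolist()) for i in range(1,n) if s[i,4]>=amin],reverse=True)
def blue(im):
    h=cv2.cvtColor(im,cv2.COLOR_RGB2HSV);return cv2.inRange(h,(90,90,60),(115,255,255))
E
python3 - <<'E'
from h import *
t=viewer.camera_model("top");s=viewer.camera_model("scene")
it=cv2.imread("pics/top0.png")[:,:,::-1].copy();is_=cv2.imread("pics/scene0.png")[:,:,::-1].copy()
b=blobs(blue(it),(230,225,300,275));print(b[:2]);x,y,w,h=b[0][2];print('tray top',onz(t,(x+w/2-.5,y+h/2-.5),.012))
b=blobs(blue(is_),(260,250,325,300));print(b[:2]);x,y,w,h=b[0][2];print('tray sc',onz(s,(x+w/2-.5,y+h/2-.5),.008))
a=cv2.resize(it[130:290,190:410],None,fx=2.5,fy=2.5,interpolation=2)
c=cv2.resize(is_[170:300,190:410],None,fx=2.5,fy=2.5,interpolation=2)
cv2.imwrite("pics/c1.png",cv2.resize(np.vstack([a,c])[:,:,::-1],(440,580)))
print(onz(t,(264,180),.04),onz(t,(334,249),.06),onz(s,(231,236),.0))
E
```

```text
[(463, [264.0, 251.3], [250, 238, 28, 28])]
tray top [ 0.46971287 -0.04451349  0.012     ]
[(527, [293.2, 274.0], [275, 260, 37, 28])]
tray sc [ 0.46870291 -0.0439764   0.008     ]
[ 0.68159551 -0.05081916  0.04      ] [ 0.47261949 -0.25016485  0.06      ] [ 6.67622897e-01 -3.44228928e-02 -1.11022302e-16]
```

View pics/c1.png

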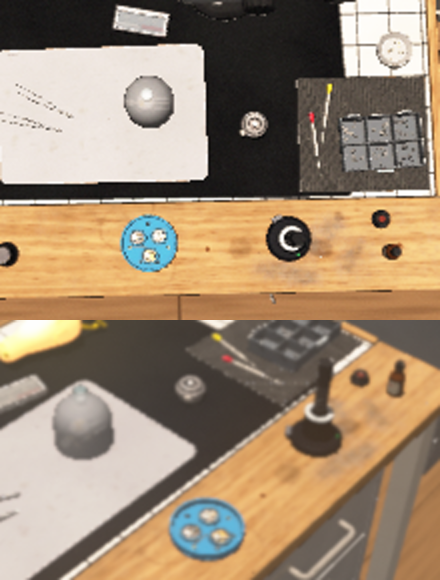

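```bash
cat >> h.py <<'E'
def delta(p,R):
    "shift and turn in the present (commanded ~ measured) tool axes"
    o=status.get_obs();R0=Ro.from_quat(o['ee_rot'])
    return np.round(np.r_[(R0.inv()*R).as_rotvec(degrees=True),R0.inv().apply(np.array(p)-o['position'])],4)
def down(yaw): # tool z down, tool x at yaw (deg)
    return Ro.from_euler('z',yaw,degrees=True)*Ro.from_euler('x',180,degrees=True)
E
python3 - <<'E'
from h import *
t=viewer.camera_model("top");s=viewer.camera_model("scene")
print('knob',tri([t,s],[(263.5,176.5),(230,203.5)]),'tail',tri([t,s],[(336,248.5),(352.5,191.5)]))
print('microscope base',onz(s,(235,132),0.02), onz(t,(290,125),.1))
o=status.get_obs();w=viewer.camera_model("wrist");R=np.array(w['R']);c=-R.T@w['t'];R0=Ro.from_quat(o['ee_rot'])
print('wristcam in tool',R0.inv().apply(c-o['position']),(R@R0.as_matrix()).round(3).tolist(),w['fx'],R0.as_matrix().round(3).tolist())
print(delta((.64,-.045,.25),down(86)))
E
```

```text
knob [ 0.68326972 -0.05221571  0.08603582] tail [ 0.47152941 -0.2493546   0.12586893]
microscope base [ 1.01516626 -0.36658694  0.02      ] [ 0.8289997  -0.13113747  0.1       ]
wristcam in tool [ 0.07042865  0.00076731 -0.12950642] [[-0.0, 1.0, 0.0], [-0.96, -0.0, -0.279], [-0.279, -0.0, 0.96]] 366.67276949320166 [[0.904, 0.429, -0.001], [0.429, -0.904, 0.001], [-0.0, -0.001, -1.0]]
[-7.10000e-02 -3.77000e-02 -6.06274e+01  5.59000e-01 -3.09800e-01
 -5.00000e-03]
```

```bash
python3 - <<'E'
from h import *
print(delta((.683,-.052,.22),down(86)))
E
```

```text
[-7.10000e-02 -3.77000e-02 -6.06274e+01  5.94900e-01 -2.85000e-01
  2.49000e-02]
```

play_rows(
  plan=[0, 0, -30, 0.297, -0.142, 0, 1, 0, 0, -60.6, 0.595, -0.285, 0.025, 1, 0, 0, -60.6, 0.595, -0.285, 0.025, 1, 0, 0, -60.6, 0.595, -0.285, 0.025, 1, 0, 0, -60.6, 0.595, -0.285, 0.025, 1, 0, 0, -60.6, 0.595, -0.285, 0.025, 1, 0, 0, -60.6, 0.595, -0.285, 0.025, 1, 0, 0, -60.6, 0.595, -0.285, 0.025, 1, 0, 0, -60.6, 0.595, -0.285, 0.025, 1, 0, 0, -60.6, 0.595, -0.285, 0.025, 1, 0, 0, -60.6, 0.595, -0.285, 0.025, 1, 0, 0, -60.6, 0.595, -0.285, 0.025, 1, 0, 0, -60.6, 0.595, -0.285, 0.025, 1, 0, 0, -60.6, 0.595, -0.285, 0.025, 1, 0, 0, -60.6, 0.595, -0.285, 0.025, 1],
  squeeze=30,
)

```text
clock: 1.98
position: [0.683, -0.0535, 0.2206]
ee_rot: [0.732, 0.681, -0.0, 0.0]
ft_force: [0.0, -0.4, 0.1]
grip_width: 1.0
grasp_force: 0.0
```

```bash
python3 - <<'E'
from h import *
w=viewer.camera_model("wrist");im=viewer.camera("wrist");cv2.imwrite("pics/w1.png",im[:,:,::-1])
o=status.get_obs();print(o['position'],o['ee_rot'],o['joint_pos'])
print(proj(w,[.683,-.052,.076]),proj(w,[.683,-.052,.0]))
E
```

```text
[ 0.68309891 -0.05326148  0.22061513] [ 7.31955473e-01  6.81352397e-01 -3.24079715e-05  3.08967885e-04] [ 0.34497342  0.52436877 -0.49487079  1.2928039   0.2449844   1.38327059
 -0.21012585]
[[283.37143705 192.81636237]] [[283.38995747 173.79379811]]
```

View pics/w1.png

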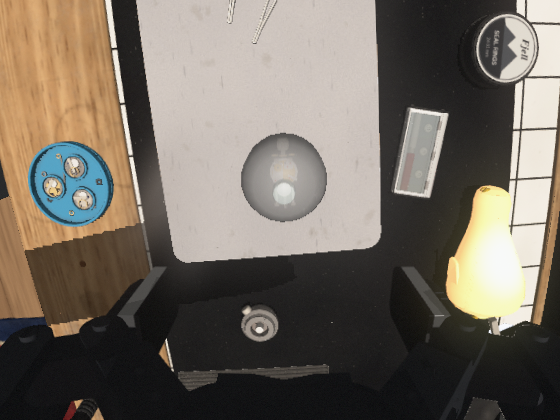

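The wrist view shows the bell's outline at (284,177), its knob at (284.5,193) against a prediction of (283.4,192.8), and the tray at (71,183). This agrees, so I'll descend on the knob.

```bash
python3 - <<'E'
from h import *
w=viewer.camera_model("wrist");im=cv2.imread("pics/w1.png")[:,:,::-1].copy()
b=blobs(blue(im),(20,120,130,240))[0];x,y,ww,h=b[2];print(b,onz(w,(x+ww/2-.5,y+h/2-.5),.012))
k=onz(w,(284.5,193),.076);print(k)
x,y=k[:2]
print(delta((x,y,.081),down(86)))
E
```

```text
(4438, [70.2, 183.3], [28, 142, 85, 84]) [ 0.47438969 -0.042789    0.012     ]
[ 0.68391505 -0.05191477  0.076     ]
[ 0.0234  0.0269 -0.1012  0.0015  0.0007  0.1396]
```

play_rows(
  plan=[0, 0, 0, 0.001, 0.0007, 0.05, 1, 0, 0, 0, 0.001, 0.0007, 0.09, 1, 0, 0, 0, 0.001, 0.0007, 0.12, 1, 0, 0, 0, 0.001, 0.0007, 0.139, 1, 0, 0, 0, 0.001, 0.0007, 0.1395, 1, 0, 0, 0, 0.001, 0.0007, 0.1395, 1],
)

```text
clock: 2.78
position: [0.6849, -0.0513, 0.0823]
ee_rot: [0.732, 0.682, 0.001, 0.001]
ft_force: [-0.0, 0.7, -0.2]
grip_width: 1.003
grasp_force: 0.0
```

```bash
python3 - <<'E'
from h import *
w=viewer.camera_model("wrist");im=viewer.camera("wrist");cv2.imwrite("pics/w2.png",im[:,:,::-1])
o=status.get_obs();print(o['position'],o['ft_force'])
print(proj(w,o['position']))
E
```

```text
[ 0.68500162 -0.05133916  0.08251939] [0.44832045 0.01114713 0.06014339]
[[283.92145951 285.90302115]]
```

View pics/w2.png

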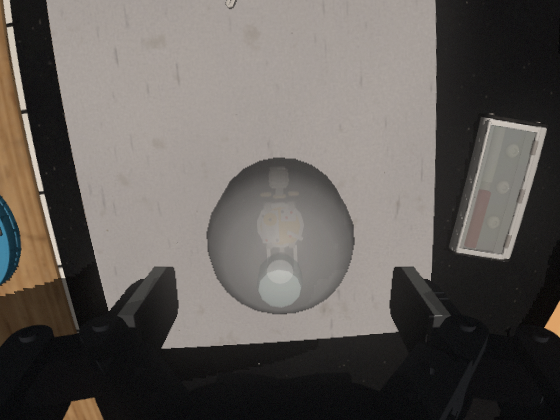

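The knob is at (280,283) and the TCP projects to (284,286), so I'll shift 1.3 mm and close.

play_rows(
  plan=[0, 0, 0, 0.001, -0.0013, 0.001, 1, 0, 0, 0, 0.001, -0.0013, 0.001, 1, 0, 0, 0, 0.001, -0.0013, 0.001, 0.4, 0, 0, 0, 0.001, -0.0013, 0.001, 0.2, 0, 0, 0, 0.001, -0.0013, 0.001, 0, 0, 0, 0, 0.001, -0.0013, 0.001, 0, 0, 0, 0, 0.001, -0.0013, 0.001, 0, 0, 0, 0, 0.001, -0.0013, 0.001, 0],
  squeeze=30,
)

```text
clock: 3.82
position: [0.6833, -0.0503, 0.0802]
ee_rot: [0.732, 0.682, 0.0, 0.0]
ft_force: [1.6, 0.1, 3.0]
grip_width: 0.193
grasp_force: 30.9
```

play_rows(
  plan=[0, 0, 0, 0, 0, -0.004, 0, 0, 0, 0, 0, 0, -0.01, 0, 0, 0, 0, 0, 0, -0.02, 0, 0, 0, 0, 0, 0, -0.035, 0, 0, 0, 0, 0, 0, -0.055, 0, 0, 0, 0, 0, 0, -0.08, 0, 0, 0, 0, 0, 0, -0.105, 0, 0, 0, 0, 0, 0, -0.12, 0, 0, 0, 0, 0, 0, -0.12, 0, 0, 0, 0, 0, 0, -0.12, 0],
)

```text
clock: 5.08
position: [0.6824, -0.0503, 0.1988]
ee_rot: [0.732, 0.682, -0.001, -0.0]
ft_force: [-0.3, 0.3, -0.9]
grip_width: 0.197
grasp_force: 29.9
```

```bash
python3 - <<'E'
from h import *
w=viewer.camera_model("wrist");im=viewer.camera("wrist");cv2.imwrite("pics/w3.png",im[:,:,::-1])
o=status.get_obs();print(o['position'],o['ft_force'],o['grip_width'])
t=viewer.camera_model("top")
s=viewer.camera("scene")[130:260,170:370];tt=viewer.camera("top")[140:270,210:360]
cv2.imwrite("pics/s3.png",np.hstack([im[:,:,::-1],np.vstack([cv2.resize(s,(240,156)),cv2.resize(tt,(240,208)),np.zeros((56,240,3),np.uint8)])[:,:,::-1]]))
E
```

```text
[ 0.68232164 -0.05030251  0.19856811] [-0.1078646   0.31007452 -1.03486807] 0.1917848169590396
```

View pics/s3.png

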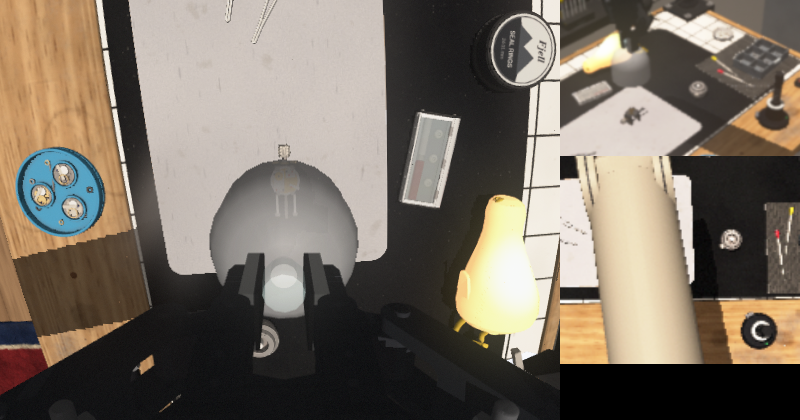

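Bell is lifted, with its knob at (285,290), and the vise is still standing at about (285,160). Tray is at (60,191). I'll move beside the tray for a close look.

```bash
python3 - <<'E'
from h import *
print(delta((.472,-.13,.21),down(86)))
E
```

```text
[-0.0934  0.0039 -0.0289 -0.0943 -0.2043 -0.011 ]
```

play_rows(
  plan=[0, 0, 0, -0.01, -0.025, -0.011, 0, 0, 0, 0, -0.028, -0.06, -0.011, 0, 0, 0, 0, -0.046, -0.1, -0.011, 0, 0, 0, 0, -0.065, -0.14, -0.011, 0, 0, 0, 0, -0.08, -0.175, -0.011, 0, 0, 0, 0, -0.09, -0.195, -0.011, 0, 0, 0, 0, -0.094, -0.204, -0.011, 0, 0, 0, 0, -0.094, -0.204, -0.011, 0, 0, 0, 0, -0.094, -0.204, -0.011, 0, 0, 0, 0, -0.094, -0.204, -0.011, 0],
)

```text
clock: 6.48
position: [0.4733, -0.1291, 0.2106]
ee_rot: [0.731, 0.682, 0.0, -0.0]
ft_force: [-0.4, -0.4, -0.9]
grip_width: 0.192
grasp_force: 30.6
```

```bash
python3 - <<'E'
from h import *
w=viewer.camera_model("wrist");im=viewer.camera("wrist");cv2.imwrite("pics/w4.png",im[:,:,::-1])
o=status.get_obs();print(o['position'],o['grip_width'],proj(w,o['position']))
m=blue(im);b=blobs(m,(0,0,560,420))[:3];print(b);
cs,_=cv2.findContours(m,0,1);c=cv2.convexHull(max(cs,key=cv2.contourArea));(x,y),ax,an=cv2.fitEllipse(c);print((x,y),ax,onz(w,(x,y),.012))
# sheet + movement, visible without bell?
t=viewer.camera("top");cv2.imwrite("pics/t4.png",t[:,:,::-1]);cv2.imwrite("pics/s4.png",viewer.camera("scene")[:,:,::-1])
d=cv2.resize(t[140:220,220:310],(240,213))
cv2.imwrite("pics/v4.png",np.hstack([im,np.vstack([d,np.zeros((207,240,3),np.uint8)])])[:,:,::-1])
E
```

```text
[ 0.47322196 -0.12922977  0.2106439 ] 0.19282353541537123 [[283.38728022 285.98568247]]
[(5604, [275.0, 84.8], [226, 34, 97, 101]), (2469, [34.6, 325.9], [0, 300, 98, 89]), (173, [129.8, 313.9], [117, 307, 29, 14])]
(273.9164123535156, 83.60810852050781) (97.23014831542969, 100.77178192138672) [ 0.4709056  -0.04384935  0.012     ]
```

View pics/v4.png

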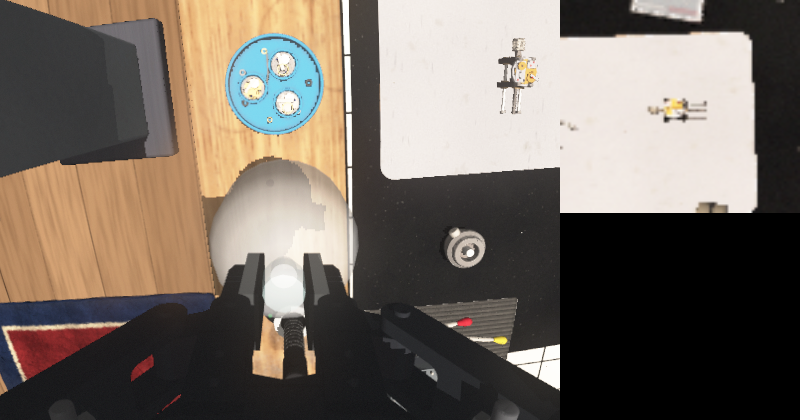

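```bash
python3 - <<'E'
from h import *
w=viewer.camera_model("wrist");o=status.get_obs();p=o['position'];im=cv2.imread("pics/w4.png")
a=np.linspace(0,2*np.pi,181)
for dz in(.08,.045): 
    q=proj(w,np.c_[p[0]+.038*np.cos(a),p[1]+.038*np.sin(a),0*a+p[2]-dz]);print(dz,q.min(0),q.max(0))
g=cv2.cvtColor(im,cv2.COLOR_BGR2GRAY);print(g[145:170,275:295].mean(1).astype(int));print(g[255:320,280:290].mean(1).astype(int))
print(g[235,200:225],g[235,345:370])
print([proj(w,[p[0],p[1]+d,p[2]-.005])[0].round(1).tolist() for d in(-.009,0,.009)])
t=viewer.camera_model("top");tt=cv2.cvtColor(cv2.imread("pics/t4.png"),cv2.COLOR_BGR2HSV);
print([ (b,onz(t,b[1],.02)) for b in blobs(cv2.inRange(tt,(10,80,80),(35,255,255)),(245,170,285,195),4)])
hs=cv2.cvtColor(im,cv2.COLOR_BGR2HSV)
print([ (b,onz(w,b[1],.027)) for b in blobs(cv2.inRange(hs,(10,80,80),(35,255,255)),(490,50,545,100),4)])
print(delta((.4705,-.044,.2),down(86)))
E
```

```text
0.08 [220.70259308 158.643466  ] [346.72517045 278.42619919]
0.045 [209.49346122 169.67069889] [357.95907686 308.22355629]
[207 207 208 209 210 210 211 212 212 211 210 210 195 169 159 142 133 127
 124 123 124 125 126 128 128]
[239 232 222 213 209 209 209 209 209 224 233 235 235 234 234 234 235 236
 237 239 247 250 250 250 250 249 249 249 248 248 248 248 246 240 239 239
 239 238 238 238 237 237 236 235 234 233 232 232 231 231 231 231 232 232
 231 231 227 214 198 184 168 158 134 100  74]
[138 140 145 140 131 143 122  89  95 106 116 126 134 144 151 156 158 162
 164 168 170 173 174 178 181] [216 209 176 172 205 234 233 222 157 148 141 128 105  65  55  56  55  56
  54  55  53  54  53  54  53]
[[285.3, 299.3], [283.7, 279.9], [282.2, 259.7]]
[((21, [262.0, 179.6], [258, 177, 8, 6]), array([ 0.68657905, -0.04368449,  0.02      ]))]
[((209, [527.1, 71.8], [518, 59, 19, 25]), array([ 0.68751537, -0.04491263,  0.027     ])), ((8, [517.1, 87.4], [515, 87, 5, 2]), array([ 0.67877582, -0.05782714,  0.027     ])), ((4, [515.0, 70.5], [515, 69, 1, 4]), array([ 0.67603344, -0.04368615,  0.027     ]))]
[-0.0025 -0.0123  0.0016  0.085  -0.0085  0.0107]
```

play_rows(
  plan=[0, 0, 0, 0.02, -0.003, 0, 0, 0, 0, 0, 0.05, -0.006, 0.01, 0, 0, 0, 0, 0.075, -0.0085, 0.03, 0, 0, 0, 0, 0.0845, -0.0085, 0.06, 0, 0, 0, 0, 0.0845, -0.0085, 0.09, 0, 0, 0, 0, 0.0845, -0.0085, 0.108, 0, 0, 0, 0, 0.0845, -0.0085, 0.108, 0, 0, 0, 0, 0.0845, -0.0085, 0.108, 0, 0, 0, 0, 0.0845, -0.0085, 0.108, 0],
)

```text
clock: 7.75
position: [0.4708, -0.0447, 0.1038]
ee_rot: [0.732, 0.682, 0.0, 0.001]
ft_force: [-0.2, -0.5, -1.3]
grip_width: 0.194
grasp_force: 30.7
```

```bash
python3 - <<'E'
from h import *
w=viewer.camera_model("wrist");im=viewer.camera("wrist");cv2.imwrite("pics/w5.png",im[:,:,::-1])
o=status.get_obs();print(o['position'],o['grip_width'],delta((.4705,-.0445,.0845),down(86)))
s=viewer.camera("scene")[190:310,220:390]
v=np.vstack([cv2.resize(s,(340,240)),np.zeros((180,340,3),np.uint8)])
cv2.imwrite("pics/v5.png",np.hstack([im[:,90:490],v])[:,:,::-1])
E
```

```text
[ 0.4707193  -0.04475489  0.10364037] 0.1921266524528047 [ 0.0841  0.0184 -0.0335  0.0002 -0.0003  0.0191]
```

View pics/v5.png

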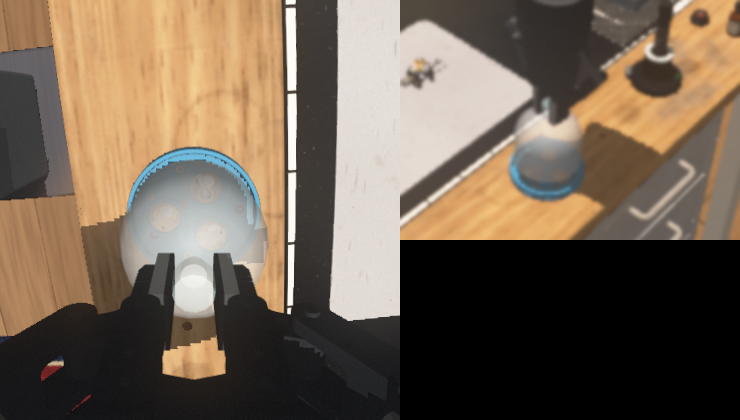

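The tray rim frames the bell, with both centred near column 194 of the crop and the tray's far edge at row 148. I'll check y from that row.

```bash
python3 - <<'E'
from h import *
w=viewer.camera_model("wrist");im=cv2.imread("pics/w5.png")[:,:,::-1].copy()
p=status.get_obs()['position'];a=np.linspace(0,2*np.pi,181)
ys,xs=np.nonzero(blue(im)[130:260]);print('blue',ys.min()+130,xs[(xs>200)&(xs<370)].min(),xs[(xs>200)&(xs<370)].max())
for cx,cy in((.4705,-.044),(.4705,-.042)):
  q=proj(w,np.c_[cx+.0425*np.cos(a),cy+.0425*np.sin(a),0*a+.012]);print(q.min(0),q.max(0))
g=cv2.cvtColor(im,cv2.COLOR_RGB2GRAY);print(g[140:185,280:288].mean(1).astype(int))
for dz in(.08,.06,.045):
  q=proj(w,np.c_[p[0]+.038*np.cos(a),p[1]+.0005+.038*np.sin(a),0*a+p[2]-dz]);print('bell',q.min(0),q.max(0))
E
```

```text
blue 148 218 349
[216.00198978 146.86102412] [350.33193957 275.29155335]
[215.61637433 143.53060817] [350.27121798 272.58429284]
[196 196 196 195 195 195 162  91  86 136 169 168 160 146 154 167 168 169
 170 147 116 107 105 106 106 107 109 110 109 110 111 112 112 115 120 123
 127 129 132 134 137 139 143 147 150]
bell [220.35288936 157.67245723] [346.45374745 277.59722381]
bell [214.40697745 163.42254125] [352.44622976 293.46828779]
bell [209.16150891 168.56260117] [357.73623554 307.31381849]
```

play_rows(
  plan=[0, 0, 0, 0.0005, 0, 0.004, 0, 0, 0, 0, 0.0005, 0, 0.008, 0, 0, 0, 0, 0.0005, 0, 0.011, 0, 0, 0, 0, 0.0005, 0, 0.014, 0, 0, 0, 0, 0.0005, 0, 0.016, 0, 0, 0, 0, 0.0005, 0, 0.0175, 0, 0, 0, 0, 0.0005, 0, 0.0185, 0, 0, 0, 0, 0.0005, 0, 0.0185, 0, 0, 0, 0, 0.0005, 0, 0.0185, 0],
)

```text
clock: 8.98
position: [0.4703, -0.0443, 0.0844]
ee_rot: [0.732, 0.682, 0.0, 0.0]
ft_force: [-0.2, 0.5, -2.0]
grip_width: 0.194
grasp_force: 30.7
```

play_rows(
  plan=[0, 0, 0, 0, 0, 0.0005, 0, 0, 0, 0, 0, 0, 0.001, 0, 0, 0, 0, 0, 0, 0.001, 0],
)

```text
clock: 9.35
position: [0.4702, -0.0443, 0.0833]
ee_rot: [0.732, 0.682, -0.0, -0.0]
ft_force: [0.1, 0.4, -1.3]
grip_width: 0.193
grasp_force: 30.7
```

play_rows(
  plan=[0, 0, 0, 0, 0, 0.0005, 0, 0, 0, 0, 0, 0, 0.001, 0, 0, 0, 0, 0, 0, 0.001, 0],
)

```text
clock: 9.72
position: [0.4702, -0.0443, 0.0823]
ee_rot: [0.732, 0.682, -0.0, 0.0]
ft_force: [-0.2, 0.7, -1.9]
grip_width: 0.193
grasp_force: 30.7
```

play_rows(
  plan=[0, 0, 0, 0, 0, 0.0005, 0, 0, 0, 0, 0, 0, 0.001, 0, 0, 0, 0, 0, 0, 0.001, 0],
)

```text
clock: 10.1
position: [0.4702, -0.0443, 0.0813]
ee_rot: [0.732, 0.682, -0.0, -0.0]
ft_force: [-0.5, 0.5, -2.3]
grip_width: 0.194
grasp_force: 30.7
```

play_rows(
  plan=[0, 0, 0, 0, 0, 0.0005, 0, 0, 0, 0, 0, 0, 0.001, 0, 0, 0, 0, 0, 0, 0.001, 0],
)

```text
clock: 10.48
position: [0.4703, -0.0443, 0.0805]
ee_rot: [0.732, 0.682, -0.0, 0.0]
ft_force: [-1.3, 0.4, 3.3]
grip_width: 0.191
grasp_force: 31.9
```

```bash
python3 - <<'E'
from h import *
im=viewer.camera("wrist");cv2.imwrite("pics/w6.png",im[:,:,::-1]);print(status.get_obs()['ft_force'])
s=viewer.camera("scene")[190:310,220:390]
v=np.vstack([cv2.resize(s,(390,275)),np.zeros((145,390,3),np.uint8)])
cv2.imwrite("pics/v6.png",np.hstack([im[:,90:490],v])[:,:,::-1])
E
```

```text
[-2.61547589 -0.54866821  3.84270472]
```

View pics/v6.png

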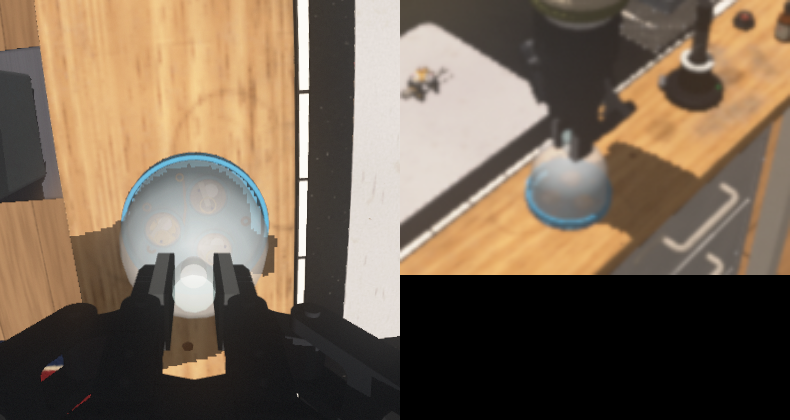

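Contact came at TCP z = 0.0805, about the height for the tray floor, and the bell sits inside the blue rim with even gaps. I'll release it.

play_rows(
  plan=[0, 0, 0, 0, 0, -0.0005, 0.2, 0, 0, 0, 0, 0, -0.0005, 0.25, 0, 0, 0, 0, 0, -0.0005, 0.3, 0, 0, 0, 0, 0, -0.0005, 0.4, 0, 0, 0, 0, 0, -0.0005, 0.6, 0, 0, 0, 0, 0, -0.0005, 1, 0, 0, 0, 0, 0, -0.0005, 1, 0, 0, 0, 0, 0, -0.02, 1, 0, 0, 0, 0, 0, -0.06, 1, 0, 0, 0, 0, 0, -0.11, 1, 0, 0, 0, 0, 0, -0.13, 1, 0, 0, 0, 0, 0, -0.13, 1],
)

```text
clock: 12.08
position: [0.4711, -0.0444, 0.2116]
ee_rot: [0.732, 0.682, 0.001, 0.001]
ft_force: [0.4, 0.1, -0.5]
grip_width: 1.002
grasp_force: 0.0
```

```bash
python3 - <<'E'
from h import *
w=viewer.camera_model("wrist");im=viewer.camera("wrist");cv2.imwrite("pics/w7.png",im[:,:,::-1])
o=status.get_obs();p=o['position'];print(p,o['ft_force'])
s=viewer.camera_model("scene");si=viewer.camera("scene");cv2.imwrite("pics/s7.png",si[:,:,::-1])
m=blue(im);ys,xs=np.nonzero(m[100:280,180:380]);print('tray px',xs.min()+180,xs.max()+180,ys.min()+100,ys.max()+100)
a=np.linspace(0,2*np.pi,181)
for r,z in((.0425,.012),(.038,.045)):
  q=proj(w,np.c_[.4705+r*np.cos(a),-.044+r*np.sin(a),0*a+z]);print(q.min(0),q.max(0))
print('knob',proj(w,[.4705,-.044,.079]))
print(delta((.4715,-.2494,.215),down(86)),proj(w,[.4715,-.2494,.125]))
cv2.imwrite("pics/v7.png",np.hstack([im[:,90:490],np.vstack([cv2.resize(si[190:310,220:390],(390,275)),np.zeros((145,390,3),np.uint8)])])[:,:,::-1])
E
```

```text
[ 0.47032171 -0.04439668  0.21020621] [ 0.23826161  0.23718719 -0.53253128]
tray px 237 328 134 194
[235.93763883 132.5367783 ] [328.7036691  223.48577255]
[236.49501315 141.63938208] [328.12079156 230.94739249]
knob [[282.30271494 198.32285852]]
[-0.0526  0.0053 -0.0349 -0.2044  0.0161 -0.0056] [[301.5364887 455.4182642]]
```

View pics/v7.png

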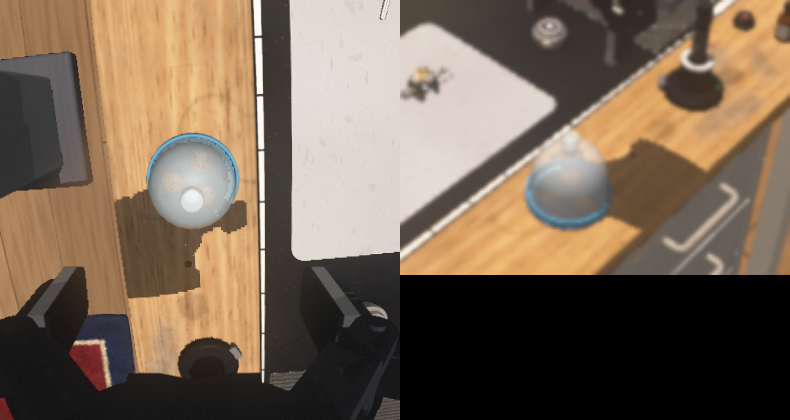

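The bell stands upright in the tray with its knob at (282,200), where (282,198) was predicted. Next I'll go beside the dock with the camera straight above it.

play_rows(
  plan=[0, 0, 0, -0.06, 0.005, -0.01, 1, 0, 0, 0, -0.12, 0.01, -0.01, 1, 0, 0, 0, -0.18, 0.015, -0.01, 1, 0, 0, 0, -0.24, 0.018, -0.01, 1, 0, 0, 0, -0.275, 0.0205, -0.01, 1, 0, 0, 0, -0.275, 0.0205, -0.01, 1, 0, 0, 0, -0.275, 0.0205, -0.01, 1, 0, 0, 0, -0.275, 0.0205, -0.01, 1, 0, 0, 0, -0.275, 0.0205, -0.01, 1],
)

```text
clock: 13.3
position: [0.4716, -0.3191, 0.2203]
ee_rot: [0.731, 0.682, -0.0, 0.0]
ft_force: [-0.1, 0.2, 0.0]
grip_width: 1.002
grasp_force: 0.0
```

```bash
python3 - <<'E'
from h import *
w=viewer.camera_model("wrist");im=viewer.camera("wrist");cv2.imwrite("pics/w8.png",im[:,:,::-1])
o=status.get_obs();print(o['position'])
q=proj(w,[.4715,-.2494,.006])[0];qt=proj(w,[.4715,-.2494,.125])[0];print(q,qt)
g=cv2.cvtColor(im,cv2.COLOR_RGB2GRAY);x,y=q.astype(int)
d=(g<70).astype(np.uint8)
print(blobs(d,(x-60,max(0,y-60),x+60,y+60),30))
x0,y0=x-56,max(0,y-56)
c=cv2.resize(g[y0:y0+112,x0:x0+112],(56,56),interpolation=cv2.INTER_AREA)
print(x0,y0)
for r in c[::1]: print(''.join(" .:-=+*#%@"[9-int(v)*10//256] for v in r))
E
```

```text
[ 0.47155967 -0.31937501  0.22042236]
[278.16456361 101.66939943] [275.31029652 101.92765314]
[(960, [276.5, 113.1], [244, 71, 73, 75]), (39, [285.5, 98.9], [274, 95, 20, 14])]
222 45
:...::.........::::-::::::::::.:.:::::...:::...:::::...:
:...::..........:::::...::::::.:.:::::...:::...::::::.::
:...:::...:.....:::::...::::::...:::::...:::..:::::-:.::
:....:..........:::::...::::::...::.:.....::...::::-::::
:....::.........::::....::::::......::....::....::::::::
:::::::.........::::....::::::......::....::....::::::::
::::::::........::::....::::::......::....::....::::::::
:::::::::......:-:::....::::::......::....::....::::::::
:::::::::.......::::.....:::::.......:....:::...:::::.::
::::::::..:.....::::.....::::.......::....:::...::::::::
::::::::........::::.....::::......:::.....::...::::::::
:::::::::........:::.....::::......:::.....::...::::::::
:::::::::........:::....:-----==:..::::....::...::::::::
:::::::::........:::...-+########*=-:::....:::..::::::::
:::::::::.::....:::::=*#############*+:....:::..::::::::
:-:::::::.:......::=#######*****######*-...:::..:::::.::
:-::
[... 1575 characters left out ...]
###+::.....:::..
::::::::..:::::=##########################+..:.....:::..
::::::....::::::=########################*...:.....:::..
::::::....:::::::-+#####################+:...:.....:::..
::::::.....::::::::+##################*=:....::....:::..
::::::......::::::::-+###############=:::....::....:::..
::::::......::::::::--=+*########*++:::::....::....:::..
::::::......:::::::-------===**=::::.::::....::....:::..
::::::......::::::------:-----::::::.:::::....:.....:...
::::::......::::::------:----:::::::....::..........:...
:::::::.....:::::-------:----::::......::...............
:::::::.....:::::------::----::::.....::::..........:...
:::::::.....:::::------::-----::.......:::..........:...
```

```bash
python3 - <<'E'
from h import *
w=viewer.camera_model("wrist")
print(onz(w,(279,112),.125),onz(w,(279.5,108.5),.006))
x,y=onz(w,(279,112),.125)[:2]
t=viewer.camera_model("top");s=viewer.camera_model("scene");print(proj(t,[x,y,.125]),proj(s,[x,y,.125]))
print(delta((x,y,.22),down(86)),delta((x,y,.09),down(86)))
E
```

```text
[ 0.47324343 -0.25564788  0.125     ] [ 0.47226301 -0.25579646  0.006     ]
[[338.74673653 248.52214227]] [[352.43913333 190.23756639]]
[ 0.0069  0.0108  0.0338  0.0637 -0.0027  0.0004] [ 0.0069  0.0108  0.0338  0.0637 -0.0027  0.1304]
```

Foot and tail both give (0.473, −0.2557), so I'll go above it, descend and close.

play_rows(
  plan=[0, 0, 0, 0.04, -0.002, 0, 1, 0, 0, 0, 0.0635, -0.0025, 0, 1, 0, 0, 0, 0.0635, -0.0025, 0.03, 1, 0, 0, 0, 0.0635, -0.0025, 0.07, 1, 0, 0, 0, 0.0635, -0.0025, 0.105, 1, 0, 0, 0, 0.0635, -0.0025, 0.13, 1, 0, 0, 0, 0.0635, -0.0025, 0.13, 1, 0, 0, 0, 0.0635, -0.0025, 0.13, 0.5, 0, 0, 0, 0.0635, -0.0025, 0.13, 0.25, 0, 0, 0, 0.0635, -0.0025, 0.13, 0, 0, 0, 0, 0.0635, -0.0025, 0.13, 0, 0, 0, 0, 0.0635, -0.0025, 0.13, 0, 0, 0, 0, 0.0635, -0.0025, 0.13, 0],
  squeeze=50,
)

```text
clock: 14.98
position: [0.4736, -0.2567, 0.091]
ee_rot: [0.732, 0.682, 0.0, 0.0]
ft_force: [-2.5, 0.8, 6.3]
grip_width: 0.228
grasp_force: 48.6
```

play_rows(
  plan=[0, 0, 0, 0, 0, -0.004, 0, 0, 0, 0, 0, 0, -0.012, 0, 0, 0, 0, 0, 0, -0.03, 0, 0, 0, 0, 0, 0, -0.05, 0, 0, 0, 0, 0, 0, -0.08, 0, 0, 0, 0, 0, 0, -0.115, 0, 0, 0, 0, 0, 0, -0.15, 0, 0, 0, 0, 0, 0, -0.16, 0, 0, 0, 0, 0, 0, -0.16, 0],
)

```text
clock: 16.1
position: [0.4734, -0.2566, 0.2508]
ee_rot: [0.732, 0.682, 0.0, 0.001]
ft_force: [-0.2, -0.3, -1.4]
grip_width: 0.224
grasp_force: 48.9
```

```bash
python3 - <<'E'
from h import *
o=status.get_obs();print(o['position'],o['grip_width'],o['grasp_force'],o['ft_force'],o['joint_pos'])
# movement estimate: the vise in the top view (dark/yellow on the sheet) and close wrist view w4
t=viewer.camera_model("top");it=cv2.imread("pics/t4.png")
g=cv2.cvtColor(it,cv2.COLOR_BGR2GRAY);x0,y0=245,165
for r in g[y0:y0+28,x0:x0+40]: print(''.join(" .:-=+*#%@"[9-int(v)*10//256] for v in r))
a=cv2.imread("pics/w4.png");g=cv2.cvtColor(a,cv2.COLOR_BGR2GRAY)
for r in g[30:122:2,485:553]: print(''.join(" .:-=+*#%@"[9-int(v)*10//256] for v in r))
m=np.array([.685,-.046,.027])
for az in(0,-20):
  d=np.array([np.cos(np.radians(az)),np.sin(np.radians(az)),-1]);
  R=Ro.align_vectors([[0,0,-1]],[[0,0,-1]])[0]
E
```

```text
[ 0.47344622 -0.25656688  0.250789  ] 0.22443765608261962 48.858901262283325 [-0.20372824 -0.29985865 -1.35819369] [ 0.77162031  0.16366521 -0.39998894  1.66651023  0.06577333  1.32355869
  0.29003978]
                                        
                                        
                                        
                                        
                          ....         .
                           ....     .  .
                                   .. . 
                    .           .       
                             . .      ..
                                      ..
                                        
                                  .     
             .#=... .+.                 
             .:  ..=--* .....+          
                ....:#*.::::-= .. .     
       .=:.- ..-.::::=+  .. ..    ..    
       .=::=-=.:. :  .-+==+=-=      .   
        .+-+ .:.. .-.=. .   . .         
             .=     =%*. ....... .  ..  
             .@%+-=%%%*--=--=-   .  ..  
             .%*  . .*  .       .   ..  
                       .      .     .
[... 2479 characters left out ...]
      .*+-=.=.                                 
                 .          *=-..+                                  
                .=    .    :*=-..=                                  
                 =         :+--:.-                        .         
                 -         -=--.:.                       ..         
                ::         :+--..  .                     ..         
                =          :-:= .                        ..         
                -  .      .*=:= -                        ..         
                :. ::     .+-:..=  .            .        .          
              .*-...:     *+--+*+....           .   ..   .          
                           ....
```

```bash
python3 - <<'E'
from h import *
R=Ro.from_euler('y',-45,degrees=True)*down(86)
print(delta((.53,-.0455,.24),R)); print(delta((.558,-.0455,.154),R))
w=viewer.camera_model("wrist") # scene ray check of movement: w4 pixel used offline
E
```

```text
[-4.48352e+01  3.18310e+00 -1.41000e-02  2.14500e-01  4.16000e-02
  1.07000e-02]
[-4.48352e+01  3.18310e+00 -1.41000e-02  2.16500e-01  6.94000e-02
  9.67000e-02]
```

play_rows(
  plan=[-4, 0.3, 0, 0.02, 0.004, -0.01, 0, -10, 0.7, 0, 0.055, 0.01, -0.02, 0, -17, 1.2, 0, 0.095, 0.018, -0.02, 0, -24, 1.7, 0, 0.135, 0.026, -0.01, 0, -31, 2.2, 0, 0.17, 0.034, 0, 0, -38, 2.7, 0, 0.2, 0.04, 0.01, 0, -44.8, 3.2, 0, 0.2145, 0.0415, 0.01, 0, -44.8, 3.2, 0, 0.2145, 0.0415, 0.01, 0, -44.8, 3.2, 0, 0.2145, 0.0415, 0.01, 0, -44.8, 3.2, 0, 0.2145, 0.0415, 0.01, 0, -44.8, 3.2, 0, 0.2145, 0.0415, 0.01, 0],
)

```text
clock: 17.48
position: [0.5303, -0.046, 0.2407]
ee_rot: [0.676, 0.63, 0.28, 0.26]
ft_force: [-0.3, 0.6, -0.4]
grip_width: 0.219
grasp_force: 49.1
```

```bash
python3 - <<'E'
from h import *
R=Ro.from_euler('y',-45,degrees=True)*down(86)
o=status.get_obs();print(o['position'],o['grip_width'],o['grasp_force'],o['joint_pos'].round(2),o['ft_force'])
print(Ro.from_quat(o['ee_rot']).apply([0,0,1]))
print(delta((.558,-.0455,.154),R))
w=viewer.camera_model("wrist");im=viewer.camera("wrist");cv2.imwrite("pics/w9.png",im[:,:,::-1])
q=proj(w,[.685,-.0455,.027])[0];print('movement predicted',q)
hs=cv2.cvtColor(im,cv2.COLOR_RGB2HSV);x,y=q.astype(int)
print([(b,onz(w,b[1],.027)) for b in blobs(cv2.inRange(hs,(10,80,80),(35,255,255)),(x-60,max(y-50,0),x+60,y+50),8)[:3]])
g=cv2.cvtColor(im,cv2.COLOR_RGB2GRAY)
for r in g[max(y-60,0):y+60:3,x-60:x+60:2]: print(''.join(" .:-=+*#%@"[9-int(v)*10//256] for v in r))
E
```

```text
[ 0.53025417 -0.04599977  0.24065451] 0.2186259876059292 49.11692798137665 [ 0.58 -0.33 -0.48  2.32 -0.54  0.37  0.42] [-0.34736173  0.64624422 -0.36834205]
[ 7.05894157e-01  3.61706089e-04 -7.08317237e-01]
[-0.0994 -0.0138 -0.0844 -0.0025 -0.0414  0.081 ]
movement predicted [244.86714687 170.56725075]
[((102, [247.5, 170.6], [241, 164, 13, 16]), array([ 0.6885967 , -0.04619736,  0.027     ])), ((13, [239.2, 157.1], [236, 156, 7, 3]), array([ 0.67923734, -0.02994973,  0.027     ]))]
                                                   #########
                                                   #########
                                                   #######*+
                                                   #######*+
                                  .                #######*+
                                                   #######+=
                                                   :######++
                    .                              .######+=
                    .                               ######+=
                     .                           .  ######+=
  
[... 1127 characters left out ...]
 . . .              .. ######
        ... ..  . .  .  . . *:..  . .              .  *#####
   .    .   . .. ...   :-:. ++.                   ..  *#####
           ... ... ... .... ..       .            .   *#####
   .   .    . ...... ..     .   .             -######-:#####
        . ... .. .....  .   .. .     .  .   -###############
              .. .....  . .          .  .  #################
       .. ....  ..   .. . ..     .   ..   ##################
     .    .  .   .   .....        ..  ..  ##################
          . ........... .        ....  . -##################
    .    . . .... ....            .      *##################
        ...  .......    .           .    ###################
```

play_rows(
  plan=[0, 0, 0, 0, -0.008, 0.015, 0, 0, 0, 0, 0, -0.02, 0.04, 0, 0, 0, 0, 0, -0.032, 0.062, 0, 0, 0, 0, 0, -0.039, 0.076, 0, 0, 0, 0, 0, -0.041, 0.081, 0, 0, 0, 0, 0, -0.041, 0.081, 0, 0, 0, 0, 0, -0.041, 0.081, 0, 0, 0, 0, 0, -0.041, 0.081, 0, 0, 0, 0, 0, -0.041, 0.081, 0],
)

```text
clock: 18.65
position: [0.5581, -0.0426, 0.1545]
ee_rot: [0.676, 0.63, 0.28, 0.261]
ft_force: [0.2, -0.1, -0.6]
grip_width: 0.221
grasp_force: 49.1
```

```bash
python3 - <<'E'
from h import *
o=status.get_obs();R0=Ro.from_quat(o['ee_rot']);print(o['position'],o['grip_width'],o['grasp_force'],o['joint_velocities'].round(3))
print('movement in tool (TCP)',R0.inv().apply(np.array([.686,-.0455,.027])-o['position']),R0.apply([0,0,1]))
# is the torch in line with the tool? look at dark strip around its axis in the wrist image
w=viewer.camera_model("wrist");im=viewer.camera("wrist");cv2.imwrite("pics/w10.png",im[:,:,::-1])
f=lambda z,y=0:o['position']+R0.apply([0,y,z])
for z in(.02,.05,.079): print(z,proj(w,[f(z),f(z,.01),f(z,-.01)]).round(0).tolist())
g=cv2.cvtColor(im,cv2.COLOR_RGB2GRAY)
for r in g[120:330:5,190:380:3]: print(''.join(" .:-=+*#%@"[9-int(v)*10//256] for v in r))
s=viewer.camera_model("scene");si=viewer.camera("scene");cv2.imwrite("pics/s10.png",si[:,:,::-1])
E
```

```text
[ 0.55811675 -0.04261249  0.15449719] 0.22092390348200788 49.12694334983826 [-0.001  0.003 -0.001  0.003  0.001 -0.001 -0.   ]
movement in tool (TCP) [-0.00291485  0.0006322   0.1805799 ] [ 7.06508589e-01  3.57595535e-04 -7.07704377e-01]
0.02 [[282.0, 264.0], [305.0, 264.0], [260.0, 264.0]]
0.05 [[282.0, 240.0], [301.0, 240.0], [263.0, 240.0]]
0.079 [[282.0, 222.0], [299.0, 222.0], [266.0, 222.0]]
               . . .   .                   . :#####+ :***#######
                     .   .             . .....#####++.::.:.#####
                    .. .         .         . .####*++.::..-#####
        .           .                     ....####*+=..:..:#####
         .    ..    ....                 .....####+=-.::...#####
...       . . .. .  . ..    .           .. ...####++:.::..:#####
            ...      . ..               ......####+=..:..:=#####
        .. ....... . . .  +=-.          ......####++ :...:######
     . ........  .    .. .--.:  . ..      ....####++:::..-######
       ... .........  ... +=.... .   . .......####++:::...######
  .    .... ......... ....-*=:---      .......###
[... 1330 characters left out ...]
###++++#%%#%%%%%%%%%%%%%%%%%+++++%%%%###########+.
... .   ...###%%+++++%%%#%%%%%%%%%%%%%%%%%+++++%%%%%#########+:#
  .    . .-#%%%%+++++%#%%%%%%%%%%%%%%%%%%%#++*+*%%%%%#####%#+:##
 . ...    #%%%%*++++#%%%%%%%%%%%%%%%%%%%%%%***++%%%%%%####%#:*#*
...  . ..####%%%#-::*#%%%%%%%%%%%%%%%%%%%%%****%%%%%%%%##%%**=.#
. .  ..%%%#%%%%%%%%*%%%%%%%%%%%%%%%%%%%%%%%*#%%%%%%%%%%%%##+####
. .  .##%%%####%%%%#%%%%%%%%%%%%%%%%@%%%%%%%%%%%%%%##%%%%%######
....+%%%%%%%%%%%%%%%%%%%%%%%%%%%%%%%@%@%%%%%%%%%%%%%%%%%%%%%####
##%%%%%%%%%%%%%%%%%%%%%%%%%%%%%%%%%%@%%%@%%%%%%%%%%%%%%%%%%%%%%%
%%%%%%%%%%%%%%%%%%%%%%%%%%%%%%%%%%%%%%%%%%%%%%%%%%%%%%%%%%%%%%%%
%%%%%%%%%%%%%%%%%%%%%%%%%%%%%%%%%%%%%%%%%%%%%%%%%%%%%%%%%%%%%%%%
```

```bash
python3 -c "
from workcell import manip
print(manip.hand_in())"
```

```text
the job is handed in; nothing more can be done
None
```

I handed the job in with the bell standing upright in the tray and the torch held at 45° to the table, its lens about 10 cm from the movement and its beam within a few mm by my estimate; the hand-in returned no verdict.

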